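# Sweep the trim weights into the catch frame

### The arm

A 7-joint arm with a two-finger parallel gripper is mounted at the origin on the work surface. World frame = base frame: x ahead of the robot, y to its left, z up, the work surface at z = 0. Lengths are in m, angles in rad, forces in N, time in s.
With the tool pointing down it reaches from about 0.4 to 0.875 m from the base axis. Payload 19.3 kg.
Tool frame: the origin (TCP) lies at the very end of the fingers, on their centre line; the grasp point (between the pads) lies 19 mm behind it; z points along the fingers, x is the direction in which the jaws open and shut, and the axes are right-handed (so a half turn about z gives the same grasp; the last joint's range is limited). The gripper opens to 85 mm and grips with 20 to 120 N. Pads are 22 mm wide; open, the fingers measure 114 mm over their backs; the gripper's body (76 mm by 85 mm) begins 54 mm behind the grasp point. The pads swing forward as they close: fully open they stand 13 mm farther back than shut.
Start: joints at [-0.07, 0.521, -0.036, 1.599, 0.021, 1.021, -0.113], TCP at [0.625, -0, 0.231] pointing down, gripper open.
Joint ranges: [-2.91, 2.91], [-0.3, 2.13], [-1.5, 1.42], [0.17, 2.43], [-1.26, 4.41], [0.16, 1.93], [-2.52, 2.52]. Speed limits (rad/s): [1.89, 1.89, 2.39, 2.39, 3.01, 3.01, 3.01].

### API

Orientations are given as [roll, pitch, yaw] about the fixed x, y, z axes, in that order (R = Rz(yaw) Ry(pitch) Rx(roll)).
In Python, from workcell import bot gives the robot as it stands.
- The arm moves only by the tool jog_arm, never from a script. Its argument "increments" is a list of rows, each an object of numbers: "wx", "wy", "wz": the turn, a rotation vector about the tool's x, y, z in degrees; "x", "y", "z": the shift along the tool's x, y, z in cm; "claw": the opening in per cent of the stroke, from 0 (shut) to 100 (fully open). A call has 1 to 10 rows; each row is the pose to reach, as a shift and turn from the pose measured when the call began, along the tool's axes at that moment; what a row does not reach only later rows make up. A row lasts 1/8 s, in which the tool goes at most 62.5 mm and 10.7 degrees, less where a joint would pass 70% of its speed; a pose out of reach is approached as far as the arm can. A call with a gripper value outside its range is refused whole. The fingers move at their own pace and stop on an object; "squeeze" is the grip in N (left out, the last holds). Time passes only in rows, so rows that repeat a pose let the fingers close. It gives the time, the measured TCP pose, the force and the opening at its end, in the units of the state.
- bot.observe(): the state, without advancing time (a new reading comes with each control period).
- bot.grab_frame(name): name is "scene" or "side" or "wrist"; returns a dict with "pixels" (420x560x3 uint8, red, green, blue), "fov_y" (degrees; the focal length in pixels is half the picture's height over the tangent of half this angle, whatever the lens; pixels are square), "cx", "cy" (the principal point, pixels), "origin" and "orientation" of the camera in the world. Camera axes: x right, y down, z forward; pixel columns grow to the right and rows downward; lengths in m; the calibration is good to about 2 mm. A picture is of the moment at which its call begins. There is no depth.
- bot.job_done(): hands the job in, once; it reports no verdict.
The state is a dict: "clock": time; "qpos": joint angles; "qd": joint speeds; "joint_efforts": joint torques, N m; "position": TCP position; "tool_rot": TCP orientation; "force": force on the tool from outside, world axes, zero at the start; "moment": the same for the moment, N m; "grip_width": finger opening in m.
Only numpy, scipy, OpenCV 4.12 (cv2) and the standard library are available. Lean on these libraries where they do the work, as an engineer would, in place of code of your own. Each camera call takes 0.05 s, during which the arm holds its last target.

### The job

First push the magnifier on its swing arm away over the back wall of the wooden catch frame (the wall facing the open side), until no part of it hangs over the frame, and leave it there. Then, with the fingertips, sweep the three loose brass trim weights along the slab through the open side of the frame until each lies wholly inside it; do not lift them, and do not shift or knock over the binnacle cap, card drum, lamp chimney or gimbal pin.

Things in the scene. Friction and masses are not known exactly. Their poses are not given: they have to be found in the camera images.
- frame: Three-sided oak catch frame, fixed to the slab, which is its floor. Origin: on the slab, middle of the open side; its +y axis points in through the open side to the back wall, z up. Inside it is 170 mm wide (x -85 to +85 mm) and 130 mm deep (y 0 to 130 mm); walls 10 mm thick and 25 mm tall, the back wall's outer face at y = 140 mm.
- post (a point): Foot, at slab level, of the upright axis of the swing arm's iron post, at x = 200, y = 60 mm of the catch frame. Post and hub are 34 mm across and reach 101 mm above the slab; an iron foot strip 8 mm thick and 50 mm wide joins the post to the frame.
- swing (a joint): Angle of the swing arm about its post (rad). At 0 the arm points along -x of the catch frame and the magnifier hangs over its middle; it grows as the magnifier moves towards the frame's +y, past the back wall. Range -0.3 to 1.4; from 0.68 on nothing hangs over the frame. Stiff (about 2 N at the lens), stays where left.
- lens (a point): Centre of the magnifier: a level round glass in an iron rim of 90 mm outer diameter, 14 mm thick, from 85 to 99 mm above the slab, at the end of a flat iron bar 200 mm from the axis of the post. This point lies at mid thickness, 92 mm above the slab.
- weight_a: Loose brass trim weight, one of three alike: a disc 32 mm in diameter and 16 mm tall with a 12 mm stub on top (24 mm tall in all), about 100 g, standing flat on the slab. Origin: centre of its underside.
- weight_b: Loose brass trim weight, one of three alike: a disc 32 mm in diameter and 16 mm tall with a 12 mm stub on top (24 mm tall in all), about 100 g, standing flat on the slab. Origin: centre of its underside.
- weight_c: Loose brass trim weight, one of three alike: a disc 32 mm in diameter and 16 mm tall with a 12 mm stub on top (24 mm tall in all), about 100 g, standing flat on the slab. Origin: centre of its underside.
- cap: Brass binnacle cap, a dome with a small knob, 120 mm in diameter and 78 mm tall. A bystander. Origin: centre of its underside.
- drum: Lacquered oak card drum, an upright spool 72 mm in diameter and 55 mm tall. A bystander. Origin: centre of its underside.
- chimney: Green glass lamp chimney, an upright open tube 72 mm in diameter at its belly and 160 mm tall. A bystander. Origin: centre of its underside.
- pin: Copper gimbal pin standing on its 36 mm flange, shank 14 mm, 50 mm tall. A bystander. Origin: centre of its underside.
Things that resemble listed ones, but are neither listed nor needed, are in the scene too. What is shaped like the weight_c but black or blue is not meant.

How it is judged:
On the way:
1. the magnifier is swung clear past the back wall while all three weights are still outside the frame (value of joint swing above 0.66 rad and y of each of weight_a, weight_b, weight_c in the frame of frame below 0 m), for 0.2 s.
At the end, for the whole second after the job is handed in: All three weights lie at rest on the slab inside the three walls, their centres at least 14 mm past the open edge; the swing arm stands still at more than 0.66 rad; cap, drum, chimney and pin stand upright within 20 mm of where they were (y of weight_a in the frame of frame between 0.014 and 0.13 m and x of weight_a in the frame of frame between -0.085 and 0.085 m and height (world z) of each of weight_a, weight_b, weight_c below 0.01 m and linear speed of each of weight_a, weight_b, weight_c below 0.01 m/s and y of weight_b in the frame of frame between 0.014 and 0.13 m and x of weight_b in the frame of frame between -0.085 and 0.085 m and y of weight_c in the frame of frame between 0.014 and 0.13 m and x of weight_c in the frame of frame between -0.085 and 0.085 m and value of joint swing above 0.66 rad and velocity of joint swing between -0.05 and 0.05 rad/s and distance of each of cap, drum, chimney, pin from where it was at the start of the episode below 0.02 m and angle between each of cap, drum, chimney, pin's own z axis and vertical below 0.15 rad); the robot touches nothing.
It fails at once if a weight is lifted more than 8 mm off the slab (height (world z) of any of weight_a, weight_b, weight_c above 0.008 m).
It fails at once if a bystander is shifted more than 20 mm or tipped (distance of any of cap, drum, chimney, pin from where it was at the start of the episode above 0.02 m or angle between any of cap, drum, chimney, pin's own z axis and vertical above 0.3 rad).
It also fails if it takes over 72 s, if anything falls off the work surface, if the arm or the gripper's body presses on something with over 40 N, if the wrist force passes 120 N, or if a joint passes its speed limit or range.

## Working session

There is one attempt and no reset: what is moved stays moved. The work goes in short steps, Python scripts to look and compute and a tool call to move; the robot and the scene stay as the last step left them, time stands still between calls to the robot, and variables do not carry over. Pictures are saved under pics/ and viewed, and the job is handed in when it is done.

Besides the shell and the picture viewer there is one more tool, called after ">>>" as a command line: name --argument value ..., lists and objects as JSON in quotes. jog_arm: Moves the arm, as the interface text tells. Its arguments: {"type":"object","properties":{"increments":{"type":"array","items":{"type":"object","properties":{"wx":{"type":"number"},"wy":{"type":"number"},"wz":{"type":"number"},"x":{"type":"number"},"y":{"type":"number"},"z":{"type":"number"},"claw":{"type":"number"}}}},"squeeze":{"type":"number"}},"required":["increments"]}

```bash
mkdir -p pics; ls; cat > h.py <<'E'
import numpy as np,cv2,json
from workcell import bot
def grab(n,tag):
    f=bot.grab_frame(n); cv2.imwrite(f'pics/{tag}.png',cv2.cvtColor(f['pixels'],cv2.COLOR_RGB2BGR))
    np.save(f'pics/{tag}.npy',f,allow_pickle=True); return f
def load(tag): return np.load(f'pics/{tag}.npy',allow_pickle=True).item()
E
python3 - <<'E'
from h import *
print(bot.observe())
for n in('scene','side','wrist'):
    f=grab(n,n+'0'); print(n,f['fov_y'],f['cx'],f['cy'],f['origin'],f['orientation'],f.keys())
E
```

```text
pics
{'clock': 0.0, 'qpos': array([-0.07019433,  0.52201079, -0.03631777,  1.59998486,  0.02121037,
        1.0211157 , -0.11282073]), 'qd': array([ 0.00057684, -0.00039747,  0.00125981,  0.00053813,  0.00099405,
       -0.00207941, -0.00144954]), 'joint_efforts': array([-4.24098413e-03, -9.27110124e+01,  1.97758444e+00, -3.69928443e+01,
        1.76317629e-02,  8.19846697e-03, -6.58496788e-05]), 'position': array([ 6.24667563e-01, -4.88415021e-05,  2.30736144e-01]), 'tool_rot': array([ 3.14149786e+00,  1.12945509e-03, -3.97706695e-05]), 'force': array([-0.71808915,  0.1222046 ,  0.43597793]), 'moment': array([ 0.01341953,  0.04014513, -0.0356724 ]), 'grip_width': 0.08538733205296953}
scene 49.36795193381109 276.6817574828961 209.332804138736 [0.90645428 0.32598968 0.89697347] [-2.53414330e+00  2.02127176e-03  2.41028169e+00] dict_keys(['pixels', 'fov_y', 'cx', 'cy', 'origin', 'orientation'])
side 47.02987605945136 289.02723482309653 210.76201141427237 [ 0.27794071 -0.72605014  0.86811866] [-2.41382874  0.01749724 -0.42089852] dict_keys(['pixels', 'fov_y', 'cx', 'cy', 'origin', 'orientation'])
wrist 68.46923062143414 281.93860559003275 209.21011798813328 [0.62444623 0.07912172 0.37295775] [ 2.83036705e+00 -6.71591854e-04  5.20840881e-05] dict_keys(['pixels', 'fov_y', 'cx', 'cy', 'origin', 'orientation'])
```

View pics/scene0.png

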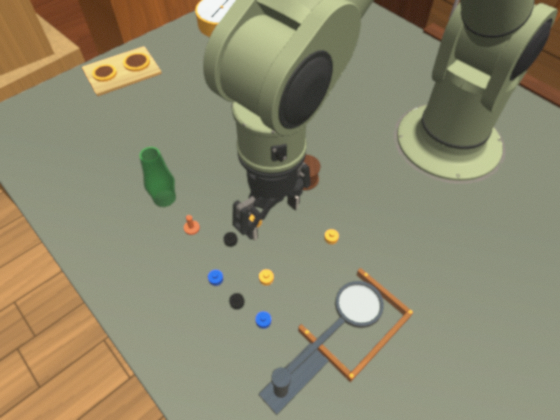

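View pics/side0.png

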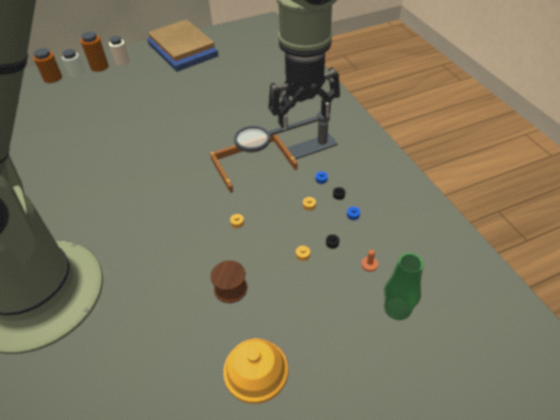

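View pics/wrist0.png

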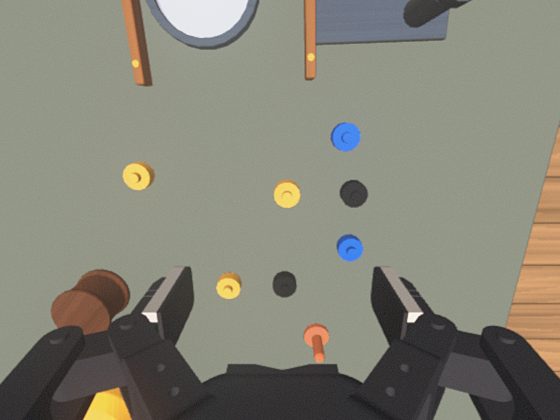

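The side view shows three yellow weights at about (237,220), (309,203) and (303,253), with blue and black decoys to their right. In the wrist view the weights are at (138,177), (287,194) and (229,286). The decoys are blue (346,137), (349,248) and black (354,194), (284,284). The frame opens toward the weights. Next I'll measure positions.

```bash
cat >> h.py <<'E'
from scipy.spatial.transform import Rotation as Ro
def ray(f,u,v):
    H=f['pixels'].shape[0]; F=H/2/np.tan(np.radians(f['fov_y'])/2)
    d=np.array([(u-f['cx'])/F,(v-f['cy'])/F,1.0])
    return np.array(f['origin']),Ro.from_euler('xyz',f['orientation']).apply(d)
def onz(f,u,v,z):
    o,d=ray(f,u,v); return o+d*(z-o[2])/d[2]
def proj(f,p):
    H=f['pixels'].shape[0]; F=H/2/np.tan(np.radians(f['fov_y'])/2)
    c=Ro.from_euler('xyz',f['orientation']).inv().apply(np.array(p)-f['origin'])
    return F*c[0]/c[2]+f['cx'],F*c[1]/c[2]+f['cy']
def blobs(f,lo,hi,amin=60,amax=1e9):
    hsv=cv2.cvtColor(f['pixels'],cv2.COLOR_RGB2HSV); m=cv2.inRange(hsv,np.array(lo),np.array(hi))
    n,l,s,c=cv2.connectedComponentsWithStats(m)
    return [(s[i,4],c[i].round(1)) for i in range(1,n) if amin<s[i,4]<amax]
COL=dict(yellow=((18,130,120),(32,255,255)),blue=((108,150,80),(125,255,255)),black=((0,0,0),(180,255,45)),red=((0,150,130),(10,255,255)),green=((50,120,30),(80,255,255)),brown=((0,80,30),(17,255,200)))
E
python3 - <<'E'
from h import *
for n in('scene0','side0','wrist0'):
    f=load(n)
    for c,z in(('yellow',.012),('blue',.012),('black',.012),('red',.01)):
        for a,p in blobs(f,*COL[c],amin=80):
            if a<4000: print(n,c,a,p,onz(f,*p,z)[:2].round(4))
f=load('scene0')
for q in[(363,274),(304,330),(351,376),(410,313)]: print('scene corner',onz(f,*q,.025)[:2].round(4))
f=load('side0')
for q in[(231,187),(296,165),(213,155)]: print('side',onz(f,*q,.025)[:2].round(4))
f=load('wrist0')
for q in[(136,64),(311,57)]: print('wrist pins',onz(f,*q,.025)[:2].round(4))
f=load('scene0');print('lens',onz(f,359,304,.099)[:2], 'post',onz(f,282,375,.101)[:2])
f=load('side0');print('lens',onz(f,253,139,.099)[:2], 'cap',onz(f,256,370,.0)[:2],'drumtop',onz(f,229,276,.055)[:2],'chimtop',onz(f,411,264,.16)[:2],'base',onz(f,399,305,0)[:2])
f=load('scene0');print('chim',onz(f,150,156,.16)[:2],onz(f,164,197,0)[:2],'pin',onz(f,191,228,0)[:2])
f=load('wrist0');print('drum',onz(f,75,310,.055)[:2],onz(f,104,291,0)[:2], 'pinbase',onz(f,316,336,0)[:2])
E
```

```text
scene0 yellow 222 [204.7  24.1] [ 0.1777 -0.8431]
scene0 yellow 236 [136.5  63. ] [ 0.452  -0.8208]
scene0 yellow 218 [104.3  73.5] [ 0.5495 -0.8428]
scene0 yellow 162 [331.3 236.2] [0.4545 0.0049]
scene0 yellow 181 [265.9 276.9] [ 0.6316 -0.0175]
scene0 blue 156 [215.  276.7] [ 0.7123 -0.0907]
scene0 blue 178 [262.9 319.1] [0.6981 0.0494]
scene0 black 228 [524.6  62.5] [-0.424  -0.0338]
scene0 black 173 [295.3 118.3] [ 0.2563 -0.3249]
scene0 black 203 [257.8 187.1] [ 0.4871 -0.2131]
scene0 red 124 [191.3 226. ] [ 0.6737 -0.231 ]
side0 yellow 137 [308.8 202.9] [ 0.6295 -0.0207]
side0 yellow 145 [236.7 220.2] [0.4528 0.0011]
side0 yellow 168 [302.5 252.6] [ 0.5524 -0.149 ]
side0 yellow 3240 [255.  370.5] [ 0.3587 -0.356 ]
side0 blue 99 [321.1 176.9] [0.6964 0.0467]
side0 blue 117 [353.2 212.4] [ 0.7112 -0.0925]
side0 black 82 [317.    1.5] [1.1163 0.9188]
side0 black 130 [307.4  52.6] [0.9218 0.5983]
side0 black 265 [11.9 67.3] [0.0073 0.9395]
side0 black 1710 [303.5  84.3] [0.8309 0.4361]
side0 black 86 [338.6 193.5] [ 0.7091 -0.0233]
side0 black 203 [  2.9 215.5] [-0.0497  0.2515]
s
[... 798 characters left out ...]
1 407.5] [ 0.9318 -0.3598]
wrist0 red 205 [317.5 344.4] [ 0.6759 -0.2419]
scene corner [0.4785 0.1198]
scene corner [0.6558 0.1243]
scene corner [0.6518 0.2458]
scene corner [0.4733 0.2411]
side [0.4742 0.0972]
side [0.6516 0.1011]
side [0.4708 0.2284]
wrist pins [0.4746 0.1241]
wrist pins [0.6544 0.1306]
lens [0.56657696 0.17386349] post [0.75975563 0.17358202]
lens [0.56196006 0.15879621] cap [ 0.3618491  -0.35069923] drumtop [ 0.37899779 -0.16873778] chimtop [ 0.66937365 -0.35273397] base [ 0.67843947 -0.34420133]
chim [ 0.67409655 -0.34101962] [ 0.67115764 -0.35031973] pin [ 0.67484641 -0.23324561]
drum [ 0.37454082 -0.15109256] [ 0.37786855 -0.15999732] pinbase [ 0.67454439 -0.23571176]
```

```bash
python3 - <<'E'
from h import *
a=cv2.imread('pics/scene0.png')[255:420,230:430]; b=cv2.imread('pics/side0.png')[95:275,190:370]; c=cv2.imread('pics/wrist0.png')[0:300,100:460]
cv2.imwrite('pics/c1.png',cv2.resize(a,None,fx=3.6,fy=3.6)); 
cv2.imwrite('pics/c2.png',cv2.resize(b,None,fx=3.2,fy=3.2)); cv2.imwrite('pics/c3.png',cv2.resize(c,None,fx=2,fy=2))
E
```

```text
(no output)
```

View pics/c1.png

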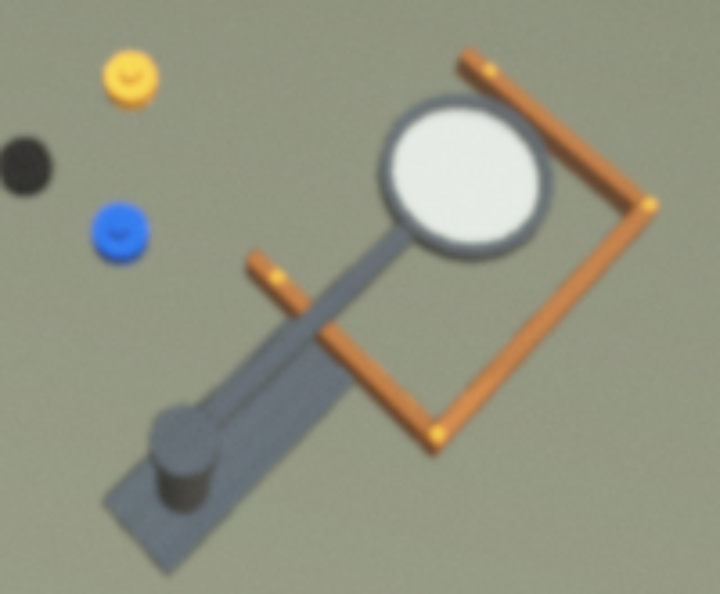

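View pics/c2.png

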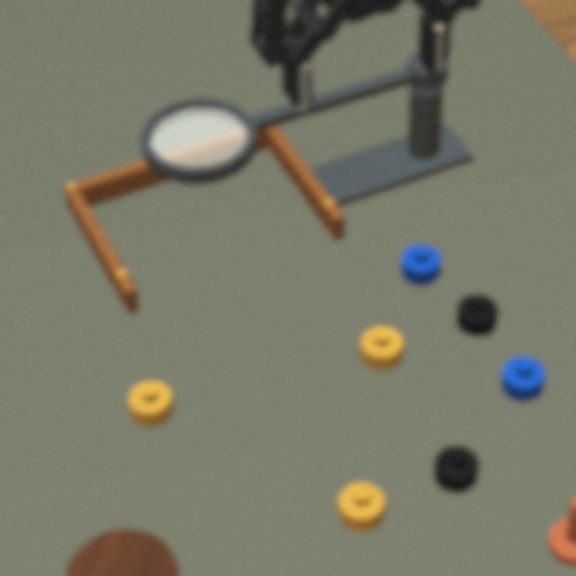

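View pics/c3.png

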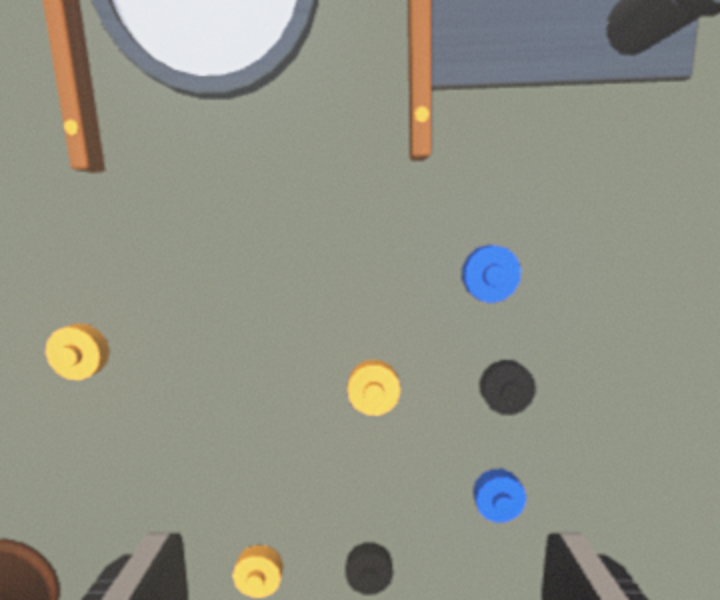

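The close crops show the frame with brass pins on its wall tops, the magnifier over its middle, and the three yellow weights clearly distinct from the black and blue ones. Now I'll fix the frame pose.

```bash
python3 - <<'E'
from h import *
f=load('scene0')
P=[onz(f,u,v,.025)[:2] for u,v in[(366.1,274.4),(306.9,331.7),(410.3,311.9),(351.4,375.8)]]
print('scene pins',np.round(P,4)); print('scene ends',[onz(f,u,v,.025)[:2].round(4) for u,v in[(359.5,270),(299.8,325.8)]])
f2=load('side0')
print('side pins',[onz(f2,190+u/3.2,95+v/3.2,.025)[:2].round(4) for u,v in[(121,273),(329,202),(72,188)]])
print('side ends',[onz(f2,190+u/3.2,95+v/3.2,.025)[:2].round(4) for u,v in[(131,294),(339,222)]])
f3=load('wrist0')
print('wr pins',[onz(f3,100+u/2,v/2,.025)[:2].round(4) for u,v in[(70.5,127),(422,114)]])
print('wr ends',[onz(f3,100+u/2,v/2,.025)[:2].round(4) for u,v in[(80,168),(421,157)]])
print('lens',onz(f,230+466/3.6,255+176/3.6,.096)[:2],onz(f2,190+199/3.2,95+141/3.2,.096)[:2])
print('post',onz(f,230+183/3.6,255+437/3.6,.101)[:2],onz(f2,190+425/3.2,95+65/3.2,.101)[:2])
E
```

```text
scene pins [[0.4743 0.1248]
 [0.6539 0.1306]
 [0.471  0.24  ]
 [0.651  0.2461]]
scene ends [array([0.477 , 0.1085]), array([0.656 , 0.1126])]
side pins [array([0.4748, 0.1226]), array([0.655 , 0.1282]), array([0.4712, 0.2337])]
side ends [array([0.4742, 0.0977]), array([0.6524, 0.1032])]
wr pins [array([0.4739, 0.1246]), array([0.6544, 0.1306])]
wr ends [array([0.476, 0.105]), array([0.6545, 0.1103])]
lens [0.56451846 0.17369658] [0.56115893 0.16288655]
post [0.76276142 0.17395408] [0.75868112 0.16740712]
```

```bash
cat >> h.py <<'E'
TH=0.0325; O=np.array([.5648,.1077]); C,S=np.cos(TH),np.sin(TH)
def f2w(x,y): return O+np.array([C*x-S*y,S*x+C*y])/1000   # mm frame -> m world
def w2f(p): d=(np.array(p[:2])-O)*1000; return np.array([C*d[0]+S*d[1],-S*d[0]+C*d[1]])
def plan(wps,claw=None):
    "wps: (wx,wy,wz, phi deg clockwise from tool x=world x)"
    s=bot.observe(); R0=Ro.from_euler('xyz',s['tool_rot'])
    for x,y,z,ph in wps:
        d=R0.inv().apply(np.array([x,y,z])-s['position'])*100
        R=Ro.from_euler('xyz',[np.pi,0,-np.radians(ph)]); w=np.degrees((R0.inv()*R).as_rotvec())
        print(json.dumps(dict(x=round(d[0],1),y=round(d[1],1),z=round(d[2],1),wx=round(w[0],1),wy=round(w[1],1),wz=round(w[2],1))))
E
python3 - <<'E'
from h import *
for n,p in dict(A=(.4525,.0042),B=(.6305,-.0185),C=(.5525,-.148)).items(): print(n,w2f(p).round(1))
def fing(s,r=130,off=18):
    u=np.array([-np.cos(s),np.sin(s)]);t=np.array([np.sin(s),np.cos(s)]); return np.array([200,60])+r*u-off*t
a=fing(0,off=38); p0=f2w(*a)
print(p0)
plan([(*p0,.15,-0),(*p0,.074,-2)])
print('arc')
for s in np.linspace(0,1.0,9): 
    print(round(s,2),f2w(*fing(s)).round(4),end=' '); 
    plan([(*f2w(*fing(s)),.074,np.degrees(s)-2)])
E
```

```text
A [-115.6  -99.8]
B [  61.6 -128.3]
C [ -20.6 -255.2]
[0.63404816 0.13196298]
{"x": 0.9, "y": -13.2, "z": 8.1, "wx": 0.0, "wy": 0.0, "wz": 0.0}
{"x": 0.9, "y": -13.2, "z": 15.7, "wx": 0.0, "wy": 0.0, "wz": -2.0}
arc
0.0 [0.6334 0.152 ] {"x": 0.9, "y": -15.2, "z": 15.7, "wx": 0.0, "wy": 0.0, "wz": -2.0}
0.12 [0.6316 0.1683] {"x": 0.7, "y": -16.8, "z": 15.7, "wx": 0.0, "wy": 0.0, "wz": 5.2}
0.25 [0.6319 0.1846] {"x": 0.7, "y": -18.5, "z": 15.7, "wx": 0.0, "wy": 0.0, "wz": 12.3}
0.38 [0.6343 0.2009] {"x": 1.0, "y": -20.1, "z": 15.7, "wx": 0.0, "wy": 0.0, "wz": 19.5}
0.5 [0.6386 0.2167] {"x": 1.4, "y": -21.7, "z": 15.7, "wx": 0.0, "wy": 0.0, "wz": 26.6}
0.62 [0.6449 0.2318] {"x": 2.0, "y": -23.2, "z": 15.7, "wx": 0.0, "wy": 0.0, "wz": 33.8}
0.75 [0.653  0.2461] {"x": 2.8, "y": -24.6, "z": 15.7, "wx": 0.0, "wy": 0.0, "wz": 41.0}
0.88 [0.6628 0.2592] {"x": 3.8, "y": -25.9, "z": 15.7, "wx": 0.0, "wy": 0.0, "wz": 48.1}
1.0 [0.6742 0.271 ] {"x": 5.0, "y": -27.1, "z": 15.7, "wx": 0.0, "wy": 0.0, "wz": 55.3}
```

Lookalikes (wrist view): the three yellow discs at (138,177), (287,194) and (229,286) are the brass weights. Black (354,194) and (284,284) and blue (346,137) and (349,248) are rejected. The close crop confirms this choice. First step: close the gripper and go down on the open side of the bar.

>>> jog_arm --increments '[{"x": 0.5, "y": -5, "z": 2, "claw": 0}, {"x": 0.9, "y": -9, "z": 5, "claw": 0}, {"x": 0.9, "y": -13.2, "z": 8, "claw": 0}, {"x": 0.9, "y": -13.2, "z": 8, "claw": 0}, {"x": 0.9, "y": -13.2, "z": 8, "claw": 0}, {"x": 0.9, "y": -13.2, "z": 12, "claw": 0, "wz": -2}, {"x": 0.9, "y": -13.2, "z": 15.7, "claw": 0, "wz": -2}, {"x": 0.9, "y": -13.2, "z": 15.7, "claw": 0, "wz": -2}]'

```text
schema error: expected keys wx, wy, wz, x, y, z, claw
```

```bash
python3 - <<'E'
from h import *
f=grab('scene','s1'); s=bot.observe(); print(s['clock'],s['position'],s['force'],s['grip_width'])
cv2.imwrite('pics/s1c.png',cv2.resize(cv2.imread('pics/s1.png')[230:420,210:430],None,fx=3,fy=3))
def fing(s,r=130,off=18):
    u=np.array([-np.cos(s),np.sin(s)]);t=np.array([np.sin(s),np.cos(s)]); return np.array([200,60])+r*u-off*t
for s in np.linspace(0,1.0,11): plan([(*f2w(*fing(s)),.074,np.degrees(s)-2)])
E
```

```text
0.2 [ 6.24828469e-01 -2.94162471e-05  2.30948664e-01] [ 0.31662377 -0.16044009 -0.37648478] 0.08526095796927985
{"x": 0.9, "y": -15.2, "z": 15.7, "wx": 0.0, "wy": 0.0, "wz": -2.0}
{"x": 0.7, "y": -16.5, "z": 15.7, "wx": 0.0, "wy": 0.0, "wz": 3.7}
{"x": 0.7, "y": -17.8, "z": 15.7, "wx": 0.0, "wy": 0.0, "wz": 9.5}
{"x": 0.8, "y": -19.1, "z": 15.7, "wx": 0.0, "wy": 0.0, "wz": 15.2}
{"x": 1.0, "y": -20.4, "z": 15.7, "wx": 0.0, "wy": 0.0, "wz": 20.9}
{"x": 1.4, "y": -21.7, "z": 15.7, "wx": 0.0, "wy": 0.0, "wz": 26.6}
{"x": 1.9, "y": -22.9, "z": 15.7, "wx": 0.0, "wy": 0.0, "wz": 32.4}
{"x": 2.5, "y": -24.1, "z": 15.7, "wx": 0.0, "wy": 0.0, "wz": 38.1}
{"x": 3.2, "y": -25.2, "z": 15.7, "wx": 0.0, "wy": 0.0, "wz": 43.8}
{"x": 4.0, "y": -26.2, "z": 15.7, "wx": 0.0, "wy": 0.0, "wz": 49.6}
{"x": 4.9, "y": -27.1, "z": 15.7, "wx": 0.0, "wy": 0.0, "wz": 55.3}
```

View pics/s1c.png

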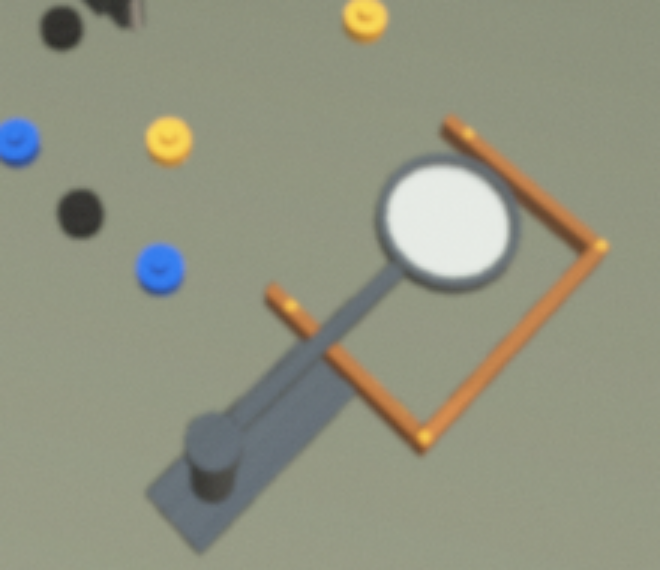

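The jog was refused because every row needs all seven keys. The picture shows the scene unchanged, with the magnifier still over the frame.

>>> jog_arm --increments '[{"wx": 0, "wy": 0, "wz": 0, "x": 0.5, "y": -5, "z": 2, "claw": 0}, {"wx": 0, "wy": 0, "wz": 0, "x": 0.9, "y": -9, "z": 5, "claw": 0}, {"wx": 0, "wy": 0, "wz": 0, "x": 0.9, "y": -13.2, "z": 8, "claw": 0}, {"wx": 0, "wy": 0, "wz": 0, "x": 0.9, "y": -13.2, "z": 8, "claw": 0}, {"wx": 0, "wy": 0, "wz": 0, "x": 0.9, "y": -13.2, "z": 8, "claw": 0}, {"wx": 0, "wy": 0, "wz": -2, "x": 0.9, "y": -13.2, "z": 12, "claw": 0}, {"wx": 0, "wy": 0, "wz": -2, "x": 0.9, "y": -13.2, "z": 15.7, "claw": 0}, {"wx": 0, "wy": 0, "wz": -2, "x": 0.9, "y": -13.2, "z": 15.7, "claw": 0}]'

```text
clock: 1.2
position: [0.6328, 0.1303, 0.0726]
tool_rot: [3.14, 0.004, 0.033]
force: [0.1, 1.3, 0.8]
grip_width: 0.0004
```

```bash
python3 - <<'E'
from h import *
f=grab('scene','s2');f=grab('side','d2'); s=bot.observe(); print(s['clock'],s['position'],s['force'],s['grip_width'])
a=cv2.resize(cv2.imread('pics/s2.png')[230:420,210:430],None,fx=1.8,fy=2.2,);b=cv2.resize(cv2.imread('pics/d2.png')[60:250,190:390],None,fx=2,fy=2.2)
cv2.imwrite('pics/s2c.png',np.hstack([a,b]))
def fing(s,r=130,off=18):
    u=np.array([-np.cos(s),np.sin(s)]);t=np.array([np.sin(s),np.cos(s)]); return np.array([200,60])+r*u-off*t
for s in np.linspace(0,1.0,11): plan([(*f2w(*fing(s)),.074,np.degrees(s)-2)])
E
```

```text
1.3 [0.63453051 0.1312025  0.07547369] [ 0.40126666 -0.18577109  0.70404413] 0.000225704318449814
{"x": -0.0, "y": -2.1, "z": 0.1, "wx": 0.0, "wy": -0.0, "wz": -0.1}
{"x": -0.2, "y": -3.4, "z": 0.1, "wx": 0.0, "wy": -0.0, "wz": 5.7}
{"x": -0.1, "y": -4.7, "z": 0.1, "wx": -0.0, "wy": -0.0, "wz": 11.4}
{"x": 0.0, "y": -6.0, "z": 0.1, "wx": -0.0, "wy": -0.0, "wz": 17.1}
{"x": 0.3, "y": -7.3, "z": 0.1, "wx": -0.0, "wy": -0.0, "wz": 22.8}
{"x": 0.7, "y": -8.5, "z": 0.1, "wx": -0.0, "wy": -0.0, "wz": 28.6}
{"x": 1.2, "y": -9.7, "z": 0.1, "wx": -0.0, "wy": -0.0, "wz": 34.3}
{"x": 1.9, "y": -10.9, "z": 0.1, "wx": -0.0, "wy": -0.0, "wz": 40.0}
{"x": 2.6, "y": -11.9, "z": 0.1, "wx": -0.0, "wy": -0.0, "wz": 45.8}
{"x": 3.5, "y": -12.9, "z": 0.1, "wx": -0.0, "wy": -0.0, "wz": 51.5}
{"x": 4.4, "y": -13.8, "z": 0.1, "wx": -0.0, "wy": -0.0, "wz": 57.2}
```

View pics/s2c.png

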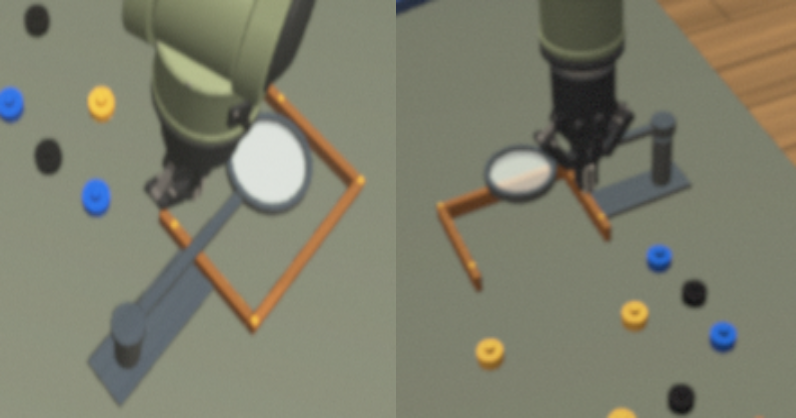

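The fingertips are on the open side of the bar at about (170,185) in the left crop, just inside the lens. I'll push along the arc.

>>> jog_arm --increments '[{"wx": 0, "wy": 0, "wz": 0, "x": 0, "y": -1.0, "z": 0, "claw": 0}, {"wx": 0, "wy": 0, "wz": 0, "x": 0, "y": -2.1, "z": 0, "claw": 0}, {"wx": 0, "wy": 0, "wz": 5.7, "x": -0.2, "y": -3.4, "z": 0, "claw": 0}, {"wx": 0, "wy": 0, "wz": 11.4, "x": -0.1, "y": -4.7, "z": 0, "claw": 0}]'

```text
clock: 1.8
position: [0.6319, 0.1791, 0.0762]
tool_rot: [-3.141, -0.001, -0.168]
force: [-1.4, -2.7, 1.3]
grip_width: -0.0
```

```bash
python3 - <<'E'
from h import *
def fing(s,r=130,off=18):
    u=np.array([-np.cos(s),np.sin(s)]);t=np.array([np.sin(s),np.cos(s)]); return np.array([200,60])+r*u-off*t
for s in np.linspace(.25,1.0,10): plan([(*f2w(*fing(s)),.075,np.degrees(s)-2)])
E
```

```text
{"x": -0.1, "y": -0.5, "z": 0.1, "wx": -0.0, "wy": -0.1, "wz": 2.7}
{"x": -0.1, "y": -1.6, "z": 0.1, "wx": -0.0, "wy": -0.1, "wz": 7.5}
{"x": -0.1, "y": -2.7, "z": 0.1, "wx": -0.0, "wy": -0.1, "wz": 12.2}
{"x": 0.0, "y": -3.8, "z": 0.1, "wx": -0.0, "wy": -0.1, "wz": 17.0}
{"x": 0.2, "y": -4.9, "z": 0.1, "wx": -0.0, "wy": -0.1, "wz": 21.8}
{"x": 0.6, "y": -5.9, "z": 0.1, "wx": -0.0, "wy": -0.1, "wz": 26.6}
{"x": 1.0, "y": -7.0, "z": 0.1, "wx": -0.0, "wy": -0.1, "wz": 31.3}
{"x": 1.4, "y": -7.9, "z": 0.1, "wx": -0.0, "wy": -0.1, "wz": 36.1}
{"x": 2.0, "y": -8.9, "z": 0.1, "wx": -0.0, "wy": -0.1, "wz": 40.9}
{"x": 2.6, "y": -9.8, "z": 0.1, "wx": -0.0, "wy": -0.1, "wz": 45.7}
```

>>> jog_arm --increments '[{"wx": 0, "wy": 0, "wz": 2.7, "x": -0.1, "y": -0.5, "z": 0, "claw": 0}, {"wx": 0, "wy": 0, "wz": 7.5, "x": -0.1, "y": -1.6, "z": 0, "claw": 0}, {"wx": 0, "wy": 0, "wz": 12.2, "x": -0.1, "y": -2.7, "z": 0, "claw": 0}, {"wx": 0, "wy": 0, "wz": 17, "x": 0, "y": -3.8, "z": 0, "claw": 0}, {"wx": 0, "wy": 0, "wz": 21.8, "x": 0.2, "y": -4.9, "z": 0, "claw": 0}, {"wx": 0, "wy": 0, "wz": 26.6, "x": 0.6, "y": -5.9, "z": 0, "claw": 0}, {"wx": 0, "wy": 0, "wz": 31.3, "x": 1.0, "y": -7.0, "z": 0, "claw": 0}, {"wx": 0, "wy": 0, "wz": 36.1, "x": 1.4, "y": -7.9, "z": 0, "claw": 0}, {"wx": 0, "wy": 0, "wz": 40.9, "x": 2.0, "y": -8.9, "z": 0, "claw": 0}, {"wx": 0, "wy": 0, "wz": 43, "x": 2.3, "y": -9.4, "z": 0, "claw": 0}]'

```text
clock: 3.05
position: [0.6702, 0.2693, 0.0767]
tool_rot: [-3.14, -0.001, -0.919]
force: [-2.2, -1.4, 1.4]
grip_width: -0.0001
```

```bash
python3 - <<'E'
from h import *
f=grab('scene','s3');f=grab('side','d3'); s=bot.observe(); print(s['clock'],s['position'],s['force'],s['grip_width'])
a=cv2.resize(cv2.imread('pics/s3.png')[230:420,210:430],None,fx=1.8,fy=2.2,);b=cv2.resize(cv2.imread('pics/d3.png')[60:250,190:390],None,fx=2,fy=2.2)
cv2.imwrite('pics/s3c.png',np.hstack([a,b]))
E
```

```text
3.15 [0.67027031 0.26920269 0.0764695 ] [-0.33836475 -0.54848994 -0.07460512] 0.00015771306549904025
```

View pics/s3c.png

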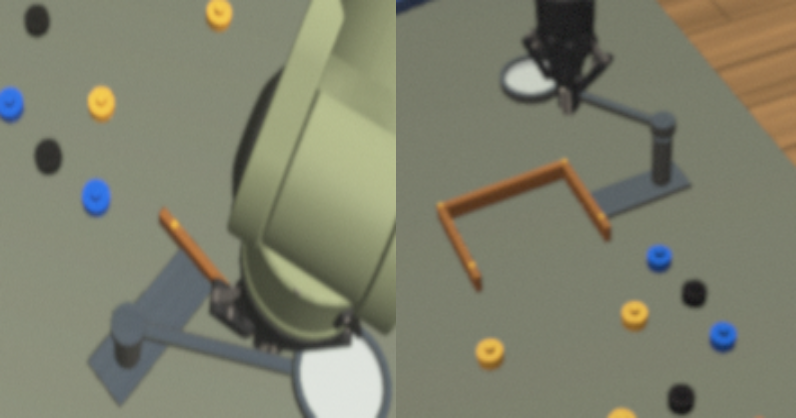

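The lens now hangs well beyond the back wall. I'll retreat.

>>> jog_arm --increments '[{"wx": 0, "wy": 0, "wz": 0, "x": 0, "y": 2.5, "z": 0, "claw": 0}, {"wx": 0, "wy": 0, "wz": 0, "x": 0, "y": 5, "z": 0, "claw": 0}, {"wx": 0, "wy": 0, "wz": 0, "x": 0, "y": 5, "z": -5, "claw": 30}, {"wx": 0, "wy": 0, "wz": 0, "x": 0, "y": 5, "z": -9, "claw": 30}]'

```text
clock: 3.65
position: [0.6303, 0.2387, 0.1683]
tool_rot: [-3.139, -0.0, -0.916]
force: [0.2, 0.1, -0.2]
grip_width: 0.0254
```

```bash
python3 - <<'E'
from h import *
A=w2f((.4525,.0042)); d=np.array([25,80])-A; L=np.linalg.norm(d); d/=L; print(A,d,L)
ph=np.degrees(np.arctan2(d[0],d[1]))-np.degrees(TH); print(ph)
p=f2w(*(A-36*d)); print(p)
plan([(*p,.1,ph),(*p,.03,ph),(*p,.005,ph)])
E
```

```text
[-115.60385465  -99.79623635] [0.61601955 0.78773087] 228.24576786511125
36.16392700312835
[ 0.43125649 -0.02486395]
{"x": 8.8, "y": 31.9, "z": 6.8, "wx": -0.1, "wy": -0.0, "wz": -16.3}
{"x": 8.8, "y": 31.9, "z": 13.8, "wx": -0.1, "wy": -0.0, "wz": -16.3}
{"x": 8.8, "y": 31.9, "z": 16.3, "wx": -0.1, "wy": -0.0, "wz": -16.3}
```

>>> jog_arm --increments '[{"wx": 0, "wy": 0, "wz": -3, "x": 1.4, "y": 5.2, "z": 0, "claw": 30}, {"wx": 0, "wy": 0, "wz": -6, "x": 2.8, "y": 10.4, "z": 1, "claw": 30}, {"wx": 0, "wy": 0, "wz": -9, "x": 4.2, "y": 15.6, "z": 2, "claw": 30}, {"wx": 0, "wy": 0, "wz": -12, "x": 5.6, "y": 20.8, "z": 4, "claw": 30}, {"wx": 0, "wy": 0, "wz": -14, "x": 7.2, "y": 26.2, "z": 6, "claw": 30}, {"wx": 0, "wy": 0, "wz": -16.3, "x": 8.8, "y": 31.9, "z": 7, "claw": 30}, {"wx": 0, "wy": 0, "wz": -16.3, "x": 8.8, "y": 31.9, "z": 10, "claw": 30}, {"wx": 0, "wy": 0, "wz": -16.3, "x": 8.8, "y": 31.9, "z": 13, "claw": 30}, {"wx": 0, "wy": 0, "wz": -16.3, "x": 8.8, "y": 31.9, "z": 13, "claw": 30}]'

```text
clock: 4.78
position: [0.4302, -0.0254, 0.0368]
tool_rot: [-3.141, 0.001, -0.631]
force: [0.2, -0.6, 0.7]
grip_width: 0.0255
```

```bash
python3 - <<'E'
from h import *
f=grab('wrist','w4');f=grab('side','d4'); s=bot.observe(); print(s['clock'],s['position'],s['tool_rot'],s['force'],s['grip_width'])
a=cv2.resize(cv2.imread('pics/w4.png'),(400,300));b=cv2.resize(cv2.imread('pics/d4.png')[60:360,120:420],(400,400))
cv2.imwrite('pics/s4c.png',np.hstack([cv2.copyMakeBorder(a,0,100,0,0,0),b]))
A=np.array([-115.6,-99.8]);d=np.array([.616,.7877]);ph=36.2
plan([(*f2w(*(A-36*d)),.006,ph)]+[(*f2w(*(A+(q-25)*d)),.006,ph) for q in (0,20,50,80,110,140,170,200,228)])
f=load('w4'); print([ (a,p,w2f(onz(f,*p,.012)).round(1)) for a,p in blobs(f,*COL['yellow']) if a>200])
E
```

```text
4.875 [ 0.43129097 -0.0252735   0.03837372] [-3.13924157e+00 -1.25652454e-03 -6.30802256e-01] [-0.34190943  0.18287469  0.06641477] 0.02558097700562003
{"x": -0.0, "y": -0.0, "z": 3.2, "wx": -0.1, "wy": -0.1, "wz": 0.1}
{"x": -0.0, "y": -1.1, "z": 3.2, "wx": -0.1, "wy": -0.1, "wz": 0.1}
{"x": -0.0, "y": -3.1, "z": 3.2, "wx": -0.1, "wy": -0.1, "wz": 0.1}
{"x": -0.0, "y": -6.1, "z": 3.3, "wx": -0.1, "wy": -0.1, "wz": 0.1}
{"x": -0.0, "y": -9.1, "z": 3.3, "wx": -0.1, "wy": -0.1, "wz": 0.1}
{"x": -0.0, "y": -12.1, "z": 3.3, "wx": -0.1, "wy": -0.1, "wz": 0.1}
{"x": -0.0, "y": -15.1, "z": 3.3, "wx": -0.1, "wy": -0.1, "wz": 0.1}
{"x": -0.0, "y": -18.1, "z": 3.3, "wx": -0.1, "wy": -0.1, "wz": 0.1}
{"x": -0.0, "y": -21.1, "z": 3.3, "wx": -0.1, "wy": -0.1, "wz": 0.1}
{"x": -0.0, "y": -23.9, "z": 3.3, "wx": -0.1, "wy": -0.1, "wz": 0.1}
[(np.int32(2448), array([283.7, 189.6]), array([-115.9,  -99.9])), (np.int32(1394), array([544. , 284.1]), array([ -26.3, -245.9]))]
```

View pics/s4c.png

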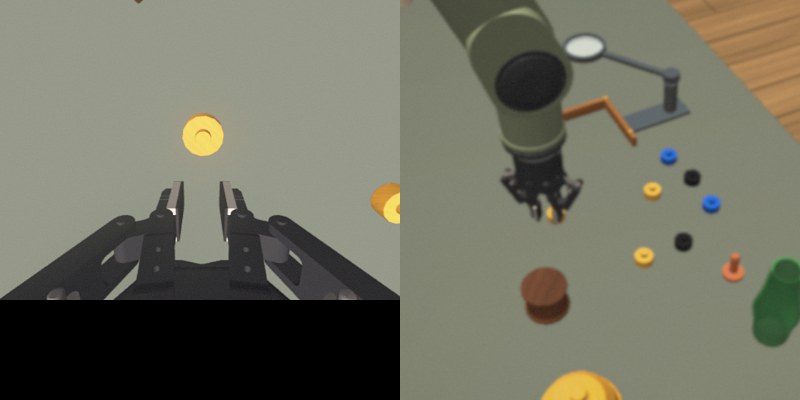

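The disc is centred ahead of the finger gap at (203,135). Next I'll lower and start the sweep.

>>> jog_arm --increments '[{"wx": 0, "wy": 0, "wz": 0, "x": 0, "y": 0, "z": 1.6, "claw": 30}, {"wx": 0, "wy": 0, "wz": 0, "x": 0, "y": 0, "z": 3.2, "claw": 30}, {"wx": 0, "wy": 0, "wz": 0, "x": 0, "y": 0, "z": 3.2, "claw": 30}, {"wx": 0, "wy": 0, "wz": 0, "x": 0, "y": -1.1, "z": 3.2, "claw": 30}, {"wx": 0, "wy": 0, "wz": 0, "x": 0, "y": -2.1, "z": 3.2, "claw": 30}, {"wx": 0, "wy": 0, "wz": 0, "x": 0, "y": -3.6, "z": 3.2, "claw": 30}, {"wx": 0, "wy": 0, "wz": 0, "x": 0, "y": -5.1, "z": 3.2, "claw": 30}]'

```text
clock: 5.75
position: [0.4622, 0.0171, 0.0067]
tool_rot: [-3.139, -0.001, -0.63]
force: [-0.2, -1.1, 1.0]
grip_width: 0.0257
```

```bash
python3 - <<'E'
from h import *
f=grab('wrist','w5'); s=bot.observe(); print(s['clock'],s['position'],w2f(s['position']),s['force'],s['grip_width'])
cv2.imwrite('pics/w5c.png',cv2.resize(cv2.imread('pics/w5.png'),(400,300)))
A=np.array([-115.6,-99.8]);d=np.array([.616,.7877]);ph=36.2
plan([(*f2w(*(A+(q-25)*d)),.006,ph) for q in (50,80,110,140,170,200,228)])
print([ (a,p,w2f(onz(f,*p,.012)).round(1)) for a,p in blobs(f,*COL['yellow']) if a>200])
E
```

```text
5.8 [0.46347542 0.01889341 0.00663669] [-104.156781    -85.46722127] [ 0.57805031  3.33906073 -0.69416047] 0.025516584682388994
{"x": -0.0, "y": -0.7, "z": 0.1, "wx": -0.2, "wy": -0.1, "wz": 0.2}
{"x": -0.0, "y": -3.7, "z": 0.1, "wx": -0.2, "wy": -0.1, "wz": 0.2}
{"x": -0.0, "y": -6.7, "z": 0.1, "wx": -0.2, "wy": -0.1, "wz": 0.2}
{"x": 0.0, "y": -9.7, "z": 0.1, "wx": -0.2, "wy": -0.1, "wz": 0.2}
{"x": 0.0, "y": -12.7, "z": 0.1, "wx": -0.2, "wy": -0.1, "wz": 0.2}
{"x": 0.0, "y": -15.7, "z": 0.1, "wx": -0.2, "wy": -0.1, "wz": 0.2}
{"x": 0.0, "y": -18.5, "z": 0.1, "wx": -0.2, "wy": -0.1, "wz": 0.2}
[(np.int32(361), array([134.8,  64.2]), array([-93.4,  25.9])), (np.int32(3065), array([281.6, 241.2]), array([-94.5, -72.1])), (np.int32(699), array([550. , 384.5]), array([ -28.5, -236.2]))]
```

View pics/w5c.png

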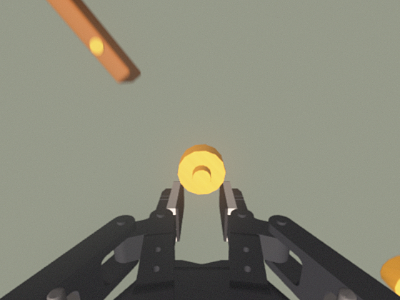

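The disc is nested between the fingertips and centred, about 17 mm ahead of the TCP. I'll continue into the frame.

>>> jog_arm --increments '[{"wx": 0, "wy": 0, "wz": 0, "x": 0, "y": -1.5, "z": 0, "claw": 30}, {"wx": 0, "wy": 0, "wz": 0, "x": 0, "y": -3.5, "z": 0, "claw": 30}, {"wx": 0, "wy": 0, "wz": 0, "x": 0, "y": -5.5, "z": 0, "claw": 30}, {"wx": 0, "wy": 0, "wz": 0, "x": 0, "y": -7.5, "z": 0, "claw": 30}, {"wx": 0, "wy": 0, "wz": 0, "x": 0, "y": -9.5, "z": 0, "claw": 30}, {"wx": 0, "wy": 0, "wz": 0, "x": 0, "y": -11.5, "z": 0, "claw": 30}, {"wx": 0, "wy": 0, "wz": 0, "x": 0, "y": -13.5, "z": 0, "claw": 30}, {"wx": 0, "wy": 0, "wz": 0, "x": 0, "y": -15.5, "z": 0, "claw": 30}, {"wx": 0, "wy": 0, "wz": 0, "x": 0, "y": -17, "z": 0, "claw": 30}, {"wx": 0, "wy": 0, "wz": 0, "x": 0, "y": -17.8, "z": 0, "claw": 30}]'

```text
clock: 7.05
position: [0.5685, 0.1636, 0.0073]
tool_rot: [-3.138, -0.002, -0.628]
force: [-1.0, -0.6, 0.9]
grip_width: 0.0258
```

```bash
python3 - <<'E'
from h import *
f=grab('wrist','w6'); s=bot.observe(); print(s['clock'],s['position'],w2f(s['position']),s['force'],s['grip_width'])
cv2.imwrite('pics/w6c.png',cv2.resize(cv2.imread('pics/w6.png'),(400,300)))
print([ (a,p,w2f(onz(f,*p,.012)).round(1)) for a,p in blobs(f,*COL['yellow']) if a>200])
E
```

```text
7.1 [0.56880739 0.1641902  0.00728432] [ 5.84088197 56.33014986] [-0.33056307  1.24546585  0.63775771] 0.02586825566778233
[(np.int32(256), array([333.1,   6.1]), array([ 92.7, 136.5])), (np.int32(3074), array([281.5, 240.1]), array([16.6, 71.3])), (np.int32(207), array([484.2, 241.8]), array([93.6, 10.1]))]
```

View pics/w6c.png

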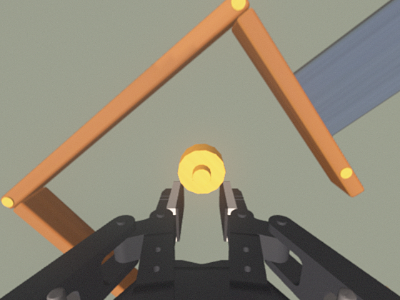

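Weight A is inside at about frame (17,71) mm. I'll back off, then go to B.

>>> jog_arm --increments '[{"wx": 0, "wy": 0, "wz": 0, "x": 0, "y": 1.5, "z": 0, "claw": 30}, {"wx": 0, "wy": 0, "wz": 0, "x": 0, "y": 3, "z": 0, "claw": 30}, {"wx": 0, "wy": 0, "wz": 0, "x": 0, "y": 3, "z": -5, "claw": 30}, {"wx": 0, "wy": 0, "wz": 0, "x": 0, "y": 3, "z": -10, "claw": 30}]'

```text
clock: 7.6
position: [0.5496, 0.1378, 0.1081]
tool_rot: [-3.139, -0.001, -0.63]
force: [0.4, 0.3, 0.8]
grip_width: 0.026
```

```bash
python3 - <<'E'
from h import *
B=w2f((.6305,-.0182)); d=np.array([42,30])-B; L=np.linalg.norm(d); d/=L
ph=np.degrees(np.arctan2(d[0],d[1]))-np.degrees(TH); print(B,d,L,ph)
p=f2w(*(B-36*d)); print(p)
plan([(*p,.1,ph),(*p,.036,ph)])
E
```

```text
[  61.57427552 -127.96838904] [-0.12297213  0.99241012] 159.1765189927844 -8.925776692777866
[ 0.63608557 -0.05376405]
{"x": 18.3, "y": 10.4, "z": 0.8, "wx": -0.1, "wy": -0.1, "wz": -45.0}
{"x": 18.3, "y": 10.4, "z": 7.2, "wx": -0.1, "wy": -0.1, "wz": -45.0}
```

>>> jog_arm --increments '[{"wx": 0, "wy": 0, "wz": -9, "x": 3.7, "y": 2.1, "z": 0, "claw": 30}, {"wx": 0, "wy": 0, "wz": -18, "x": 7.3, "y": 4.2, "z": 0, "claw": 30}, {"wx": 0, "wy": 0, "wz": -27, "x": 11, "y": 6.3, "z": 0, "claw": 30}, {"wx": 0, "wy": 0, "wz": -36, "x": 14.6, "y": 8.4, "z": 0, "claw": 30}, {"wx": 0, "wy": 0, "wz": -45, "x": 18.3, "y": 10.4, "z": 0.5, "claw": 30}, {"wx": 0, "wy": 0, "wz": -45, "x": 18.3, "y": 10.4, "z": 2, "claw": 30}, {"wx": 0, "wy": 0, "wz": -45, "x": 18.3, "y": 10.4, "z": 5, "claw": 30}, {"wx": 0, "wy": 0, "wz": -45, "x": 18.3, "y": 10.4, "z": 7.2, "claw": 30}, {"wx": 0, "wy": 0, "wz": -45, "x": 18.3, "y": 10.4, "z": 7.2, "claw": 30}]'

```text
clock: 8.72
position: [0.6345, -0.054, 0.0344]
tool_rot: [-3.14, 0.0, 0.155]
force: [-0.2, -1.0, 0.5]
grip_width: 0.0256
```

```bash
python3 - <<'E'
from h import *
f=grab('wrist','w7'); s=bot.observe(); print(s['clock'],s['position'],w2f(s['position']),s['tool_rot'],s['grip_width'])
cv2.imwrite('pics/w7c.png',cv2.resize(cv2.imread('pics/w7.png'),(400,300)))
print([ (a,p,w2f(onz(f,*p,.012)).round(1)) for a,p in blobs(f,*COL['yellow']) if a>200])
B=np.array([61.6,-128]);d=np.array([-.123,.9924]);ph=-8.9
plan([(*f2w(*(B-36*d)),.006,ph)]+[(*f2w(*(B+(q-17)*d)),.006,ph) for q in (0,159)])
E
```

```text
8.775 [ 0.63545224 -0.05403268  0.03570586] [  65.35954206 -163.94306116] [-3.13990844e+00 -1.43328468e-03  1.54948185e-01] 0.025459547066811382
[(np.int32(2561), array([283.9, 191.8]), array([  61. , -127.7]))]
{"x": 0.1, "y": -0.0, "z": 3.0, "wx": -0.1, "wy": -0.1, "wz": -0.0}
{"x": 0.1, "y": -1.9, "z": 3.0, "wx": -0.1, "wy": -0.1, "wz": -0.0}
{"x": 0.0, "y": -17.8, "z": 3.0, "wx": -0.1, "wy": -0.1, "wz": -0.0}
```

View pics/w7c.png

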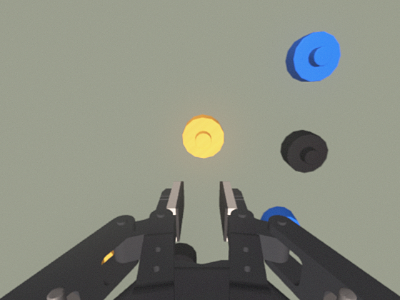

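Weight B is centred ahead of the gap at (203,137), and the decoys are clear of the fingers. I'll lower and sweep.

>>> jog_arm --increments '[{"wx": 0, "wy": 0, "wz": 0, "x": 0, "y": 0, "z": 1.6, "claw": 30}, {"wx": 0, "wy": 0, "wz": 0, "x": 0, "y": 0, "z": 3.0, "claw": 30}, {"wx": 0, "wy": 0, "wz": 0, "x": 0, "y": 0, "z": 3.0, "claw": 30}, {"wx": 0, "wy": 0, "wz": 0, "x": 0, "y": -1.1, "z": 3.0, "claw": 30}, {"wx": 0, "wy": 0, "wz": 0, "x": 0, "y": -2.1, "z": 3.0, "claw": 30}, {"wx": 0, "wy": 0, "wz": 0, "x": 0, "y": -3.6, "z": 3.0, "claw": 30}, {"wx": 0, "wy": 0, "wz": 0, "x": 0, "y": -5.4, "z": 3.0, "claw": 30}, {"wx": 0, "wy": 0, "wz": 0, "x": 0, "y": -7.4, "z": 3.0, "claw": 30}, {"wx": 0, "wy": 0, "wz": 0, "x": 0, "y": -9.4, "z": 3.0, "claw": 30}, {"wx": 0, "wy": 0, "wz": 0, "x": 0, "y": -11, "z": 3.0, "claw": 30}]'

```text
clock: 10.02
position: [0.6183, 0.0564, 0.006]
tool_rot: [-3.14, -0.002, 0.156]
force: [0.7, 0.1, 0.1]
grip_width: 0.0258
```

```bash
python3 - <<'E'
from h import *
f=grab('wrist','w8'); s=bot.observe(); print(s['clock'],s['position'],w2f(s['position']),s['force'],s['grip_width'])
cv2.imwrite('pics/w8c.png',cv2.resize(cv2.imread('pics/w8.png'),(400,300)))
print([ (a,p,w2f(onz(f,*p,.012)).round(1)) for a,p in blobs(f,*COL['yellow']) if a>200])
B=np.array([61.6,-128]);d=np.array([-.123,.9924]);ph=-8.9
plan([(*f2w(*(B+(q-17)*d)),.006,ph) for q in (0,159)])
E
```

```text
10.075 [0.61794993 0.0588486  0.0058888 ] [ 51.5344697  -50.55267275] [-0.13837434  3.47444845 -0.05445752] 0.025454594991214725
[(np.int32(667), array([233.3,   6. ]), array([18.8, 60.9])), (np.int32(306), array([401.4, 136.9]), array([94.5, 21. ])), (np.int32(3210), array([281.4, 240.9]), array([ 49.1, -33.7]))]
{"x": 0.0, "y": 9.5, "z": -0.0, "wx": -0.2, "wy": -0.1, "wz": 0.1}
{"x": 0.1, "y": -6.4, "z": 0.0, "wx": -0.2, "wy": -0.1, "wz": 0.1}
```

View pics/w8c.png

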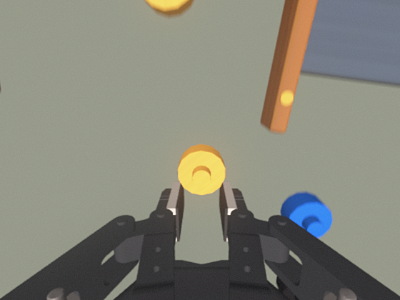

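>>> jog_arm --increments '[{"wx": 0, "wy": 0, "wz": 0, "x": 0, "y": -1.5, "z": 0, "claw": 30}, {"wx": 0, "wy": 0, "wz": 0, "x": 0, "y": -3.5, "z": 0, "claw": 30}, {"wx": 0, "wy": 0, "wz": 0, "x": 0, "y": -5.2, "z": 0, "claw": 30}, {"wx": 0, "wy": 0, "wz": 0, "x": 0, "y": -6.4, "z": 0, "claw": 30}, {"wx": 0, "wy": 0, "wz": 0, "x": 0, "y": -6.7, "z": 0, "claw": 30}]'

```text
clock: 10.7
position: [0.6073, 0.126, 0.0061]
tool_rot: [-3.138, -0.002, 0.159]
force: [0.6, -1.6, 0.1]
grip_width: 0.0256
```

```bash
python3 - <<'E'
from h import *
f=grab('wrist','w9'); s=bot.observe(); print(s['clock'],s['position'],w2f(s['position']),s['force'],s['grip_width'])
cv2.imwrite('pics/w9c.png',cv2.resize(cv2.imread('pics/w9.png'),(400,300)))
print([ (a,p,w2f(onz(f,*p,.012)).round(1)) for a,p in blobs(f,*COL['yellow']) if a>200])
E
```

```text
10.75 [0.60732602 0.12570064 0.00611694] [43.08847578 16.60927706] [-0.76654192  0.61661225  0.27720728] 0.0255272811630294
[(np.int32(386), array([456.7,  11.8]), array([ 95.4, 139.8])), (np.int32(4063), array([240.1, 159.1]), array([17.3, 72.6])), (np.int32(3232), array([281.2, 240.1]), array([40.1, 36.4]))]
```

View pics/w9c.png

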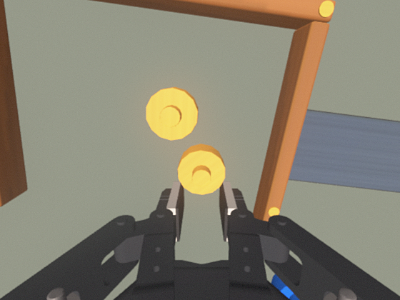

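Both A and B are inside the frame, at crop (172,115) and (201,172). Now for C.

>>> jog_arm --increments '[{"wx": 0, "wy": 0, "wz": 0, "x": 0, "y": 1.5, "z": 0, "claw": 30}, {"wx": 0, "wy": 0, "wz": 0, "x": 0, "y": 3, "z": 0, "claw": 30}, {"wx": 0, "wy": 0, "wz": 0, "x": 0, "y": 3, "z": -5, "claw": 30}, {"wx": 0, "wy": 0, "wz": 0, "x": 0, "y": 3, "z": -10, "claw": 30}]'

```text
clock: 11.25
position: [0.6119, 0.0933, 0.1069]
tool_rot: [-3.139, -0.0, 0.156]
force: [0.1, 0.6, 0.4]
grip_width: 0.0254
```

```bash
python3 - <<'E'
from h import *
B=w2f((.5525,-.148)); d=np.array([-38,35])-B; L=np.linalg.norm(d); d/=L
ph=np.degrees(np.arctan2(d[0],d[1]))-np.degrees(TH); print(B,d,L,ph)
p=f2w(*(B-36*d)); print(p)
plan([(*p,.1,ph),(*p,.036,ph)])
E
```

```text
[ -20.60229176 -255.16529069] [-0.05985044  0.99820736] 290.686388010548 -5.293341020100716
[ 0.55582118 -0.18384648]
{"x": -9.8, "y": 26.5, "z": 0.6, "wx": -0.2, "wy": -0.0, "wz": 3.6}
{"x": -9.8, "y": 26.5, "z": 7.0, "wx": -0.2, "wy": -0.0, "wz": 3.6}
```

>>> jog_arm --increments '[{"wx": 0, "wy": 0, "wz": 1, "x": -2, "y": 5.3, "z": 0, "claw": 30}, {"wx": 0, "wy": 0, "wz": 2, "x": -4, "y": 10.6, "z": 0, "claw": 30}, {"wx": 0, "wy": 0, "wz": 3, "x": -6, "y": 16, "z": 0, "claw": 30}, {"wx": 0, "wy": 0, "wz": 3.6, "x": -8, "y": 21.5, "z": 0, "claw": 30}, {"wx": 0, "wy": 0, "wz": 3.6, "x": -9.8, "y": 26.5, "z": 0.5, "claw": 30}, {"wx": 0, "wy": 0, "wz": 3.6, "x": -9.8, "y": 26.5, "z": 2, "claw": 30}, {"wx": 0, "wy": 0, "wz": 3.6, "x": -9.8, "y": 26.5, "z": 5, "claw": 30}, {"wx": 0, "wy": 0, "wz": 3.6, "x": -9.8, "y": 26.5, "z": 7, "claw": 30}, {"wx": 0, "wy": 0, "wz": 3.6, "x": -9.8, "y": 26.5, "z": 7, "claw": 30}]'

```text
clock: 12.38
position: [0.5553, -0.1834, 0.0349]
tool_rot: [-3.138, 0.002, 0.093]
force: [0.2, -1.1, -0.3]
grip_width: 0.0254
```

```bash
python3 - <<'E'
from h import *
f=grab('wrist','w10'); s=bot.observe(); print(s['clock'],s['position'],w2f(s['position']),s['tool_rot'],s['grip_width'])
cv2.imwrite('pics/w10c.png',cv2.resize(cv2.imread('pics/w10.png'),(400,300)))
print([ (a,p,w2f(onz(f,*p,.012)).round(1)) for a,p in blobs(f,*COL['yellow']) if a>200])
B=np.array([-20.6,-255.2]);d=np.array([-.06,.998]);ph=-5.3
plan([(*f2w(*(B-36*d)),.006,ph)]+[(*f2w(*(B+(q-17)*d)),.006,ph) for q in (0,100,200,290)])
E
```

```text
12.425 [ 0.55599676 -0.18351031  0.03597487] [ -18.26125964 -290.77046959] [-3.13867351e+00  7.40627799e-04  9.31569484e-02] 0.025500600870924827
[(np.int32(2550), array([283.7, 190. ]), array([ -20.3, -253.4])), (np.int32(1097), array([ 14.7, 389.6]), array([-197. , -406.3]))]
{"x": -0.0, "y": 0.0, "z": 3.0, "wx": -0.2, "wy": 0.0, "wz": 0.0}
{"x": -0.0, "y": -1.9, "z": 3.0, "wx": -0.2, "wy": 0.0, "wz": 0.0}
{"x": -0.0, "y": -11.9, "z": 3.0, "wx": -0.2, "wy": 0.0, "wz": 0.0}
{"x": -0.0, "y": -21.9, "z": 3.1, "wx": -0.2, "wy": 0.0, "wz": 0.0}
{"x": 0.0, "y": -30.9, "z": 3.1, "wx": -0.2, "wy": 0.0, "wz": 0.0}
```

View pics/w10c.png

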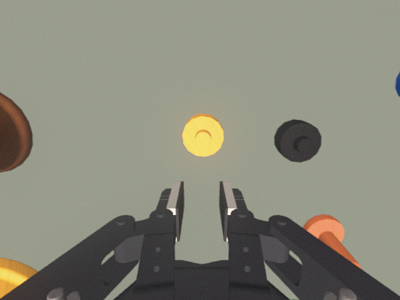

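Weight C is centred at (203,135). The pin is well to the right and the drum to the left. I'll lower and sweep.

>>> jog_arm --increments '[{"wx": 0, "wy": 0, "wz": 0, "x": 0, "y": 0, "z": 1.6, "claw": 30}, {"wx": 0, "wy": 0, "wz": 0, "x": 0, "y": 0, "z": 3.0, "claw": 30}, {"wx": 0, "wy": 0, "wz": 0, "x": 0, "y": 0, "z": 3.0, "claw": 30}, {"wx": 0, "wy": 0, "wz": 0, "x": 0, "y": -1.1, "z": 3.0, "claw": 30}, {"wx": 0, "wy": 0, "wz": 0, "x": 0, "y": -2.1, "z": 3.0, "claw": 30}, {"wx": 0, "wy": 0, "wz": 0, "x": 0, "y": -3.6, "z": 3.0, "claw": 30}, {"wx": 0, "wy": 0, "wz": 0, "x": 0, "y": -5.6, "z": 3.0, "claw": 30}, {"wx": 0, "wy": 0, "wz": 0, "x": 0, "y": -7.9, "z": 3.0, "claw": 30}, {"wx": 0, "wy": 0, "wz": 0, "x": 0, "y": -10.2, "z": 3.0, "claw": 30}, {"wx": 0, "wy": 0, "wz": 0, "x": 0, "y": -12.2, "z": 3.0, "claw": 30}]'

```text
clock: 13.68
position: [0.5444, -0.0597, 0.0065]
tool_rot: [-3.138, 0.001, 0.094]
force: [0.8, -0.7, -0.7]
grip_width: 0.0256
```

```bash
python3 - <<'E'
from h import *
f=grab('wrist','w11'); s=bot.observe(); print(s['clock'],s['position'],w2f(s['position']),s['force'],s['grip_width'])
print([ (a,p,w2f(onz(f,*p,.012)).round(1)) for a,p in blobs(f,*COL['yellow']) if a>200])
B=np.array([-20.6,-255.2]);d=np.array([-.06,.998]);ph=-5.3
plan([(*f2w(*(B+(q-17)*d)),.006,ph) for q in (200,290)])
E
```

```text
13.725 [ 0.54423072 -0.05676114  0.00636739] [ -25.90246106 -163.70590289] [ 1.62263574  4.47192822 -0.4032607 ] 0.025782612735377138
[(np.int32(3142), array([281.5, 240.6]), array([ -27.4, -147.4]))]
{"x": 0.0, "y": -9.1, "z": 0.1, "wx": -0.3, "wy": 0.0, "wz": 0.2}
{"x": 0.1, "y": -18.1, "z": 0.1, "wx": -0.3, "wy": 0.0, "wz": 0.2}
```

>>> jog_arm --increments '[{"wx": 0, "wy": 0, "wz": 0, "x": 0, "y": -1.5, "z": 0, "claw": 30}, {"wx": 0, "wy": 0, "wz": 0, "x": 0, "y": -3.5, "z": 0, "claw": 30}, {"wx": 0, "wy": 0, "wz": 0, "x": 0, "y": -5.5, "z": 0, "claw": 30}, {"wx": 0, "wy": 0, "wz": 0, "x": 0, "y": -7.5, "z": 0, "claw": 30}, {"wx": 0, "wy": 0, "wz": 0, "x": 0, "y": -9.5, "z": 0, "claw": 30}, {"wx": 0, "wy": 0, "wz": 0, "x": 0, "y": -11.5, "z": 0, "claw": 30}, {"wx": 0, "wy": 0, "wz": 0, "x": 0, "y": -13.5, "z": 0, "claw": 30}, {"wx": 0, "wy": 0, "wz": 0, "x": 0, "y": -15.5, "z": 0, "claw": 30}, {"wx": 0, "wy": 0, "wz": 0, "x": 0, "y": -17.2, "z": 0, "claw": 30}, {"wx": 0, "wy": 0, "wz": 0, "x": 0, "y": -18.2, "z": 0, "claw": 30}]'

```text
clock: 14.98
position: [0.5264, 0.1257, 0.0073]
tool_rot: [-3.137, 0.001, 0.098]
force: [-0.7, -0.6, -0.6]
grip_width: 0.0259
```

>>> jog_arm --increments '[{"wx": 0, "wy": 0, "wz": 0, "x": 0, "y": 1.5, "z": 0, "claw": 30}, {"wx": 0, "wy": 0, "wz": 0, "x": 0, "y": 3, "z": 0, "claw": 30}, {"wx": 0, "wy": 0, "wz": 0, "x": 0, "y": 3, "z": -5, "claw": 30}, {"wx": 0, "wy": 0, "wz": 0, "x": 0, "y": 3, "z": -10, "claw": 30}, {"wx": 0, "wy": 0, "wz": 0, "x": 0, "y": 8, "z": -14, "claw": 30}, {"wx": 0, "wy": 0, "wz": 0, "x": 0, "y": 13, "z": -20, "claw": 30}, {"wx": 0, "wy": 0, "wz": 0, "x": 0, "y": 16, "z": -24, "claw": 30}, {"wx": 0, "wy": 0, "wz": 0, "x": 0, "y": 16, "z": -24, "claw": 30}]'

```text
clock: 15.98
position: [0.5433, -0.0395, 0.2497]
tool_rot: [-3.138, -0.005, 0.091]
force: [-0.5, 1.0, -1.0]
grip_width: 0.0258
```

```bash
python3 - <<'E'
from h import *
f=grab('wrist','w12');g=grab('side','d12'); h=grab('scene','s12'); s=bot.observe(); print(s['clock'],s['position'],s['force'])
for n in('w12','d12','s12'):
    f=load(n); print(n,[ (a,p,w2f(onz(f,*p,.012)).round(1)) for a,p in blobs(f,*COL['yellow']) if 80<a<4000])
a=cv2.resize(cv2.imread('pics/w12.png'),(400,300));b=cv2.resize(cv2.imread('pics/d12.png'),(400,300))
cv2.imwrite('pics/f12.png',np.hstack([a,b]))
E
```

```text
16.125 [ 0.54175652 -0.0351263   0.24571775] [ 0.14959709  1.13080394 -0.57270598]
w12 [(np.int32(482), array([278.9,   8.4]), array([-38.9,  36.6])), (np.int32(701), array([352.8,  13.1]), array([40.7, 37. ])), (np.int32(102), array([149. , 360.9]), array([-210.8, -442.6]))]
d12 [(np.int32(105), array([259.2, 158.8]), array([17.1, 68.5])), (np.int32(112), array([272.7, 164.2]), array([40. , 33.4])), (np.int32(112), array([243.8, 173.1]), array([-39.9,  36.7])), (np.int32(3237), array([255. , 370.5]), array([-221.1, -456.8]))]
s12 [(np.int32(649), array([219.8,  27.9]), array([-440.1, -887. ])), (np.int32(237), array([136.6,  62.9]), array([-143.4, -924.5])), (np.int32(220), array([104.3,  73.4]), array([ -46.4, -949.9])), (np.int32(1187), array([257.4, 131.1]), array([-214.9, -458.5])), (np.int32(199), array([356.4, 299.4]), array([-37.5,  40.4])), (np.int32(210), array([329.1, 323.8]), array([42.1, 36.7])), (np.int32(216), array([349.8, 328.7]), array([19.8, 72.2]))]
```

View pics/f12.png

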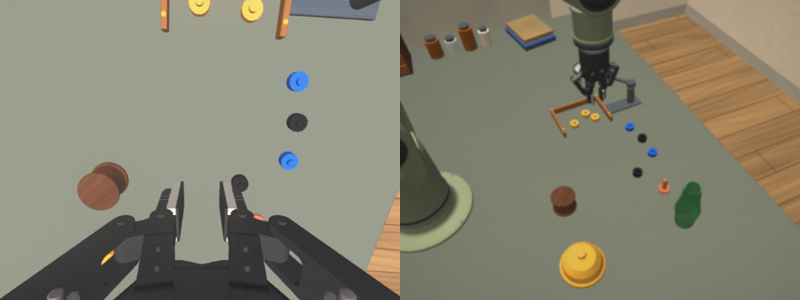

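View pics/s12.png

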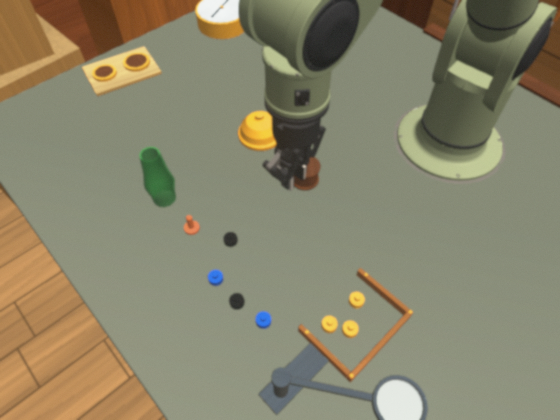

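All three weights are inside. In the scene view they sit at (356,299), (329,324) and (350,329). The lens is at about (400,402), beyond the back wall, and the bystanders appear unmoved. I'll check the swing angle and hand in.

```bash
python3 - <<'E'
from h import *
f=load('s12'); l=w2f(onz(f,400,402,.096)); print('lens',l,'swing',np.arctan2(l[1]-60,200-l[0]))
for n in('side0','d12'):
    g=load(n); print([blobs(g,*COL[c])[-2:] for c in('red','green')])
print(bot.observe()['qd'].round(3)); bot.job_done()
E
```

```text
lens [ 85.67303353 224.44163728] swing 0.9632698360136327
[[(np.int32(96), array([368. , 264.7]))], [(np.int32(192), array([408.4, 291. ]))]]
[[(np.int32(102), array([368.5, 264.5]))], [(np.int32(177), array([410.1, 291.9]))]]
[-0.022  0.016 -0.009  0.009  0.    -0.002 -0.003]
the job is handed in; nothing more can be done
```

I handed the job in at about 16 s on the robot's clock. My last checks all point to it being done, though the job reports no verdict.

- **Magnifier:** I pushed it past the back wall with the closed fingertips while all three weights were still outside the frame. It now stands at about 0.96 rad, above the required 0.66.
- **Weights:** I swept the three brass weights along the slab one at a time, held between slightly open fingertips. In the catch frame's axes they lie at about (18, 71), (41, 36) and (-39, 37) mm, so each is wholly inside. The camera views agree to about 4 mm.
- **Bystanders:** Before and after views show the cap, pin and chimney in the same place. The drum I checked only by eye, and it looked upright and unmoved.
- **Robot:** The arm is raised and touching nothing. The highest contact force I read was about 5 N.

One jog call was refused at the start because its rows lacked some keys; nothing moved, and I sent it again with all of them.

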